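# Slide the gel cassette under the hold-down spring of the reader

### The arm

A 6-joint arm with a two-finger parallel gripper is mounted at the origin on the work surface. World frame = base frame: x ahead of the robot, y to its left, z up, the work surface at z = 0. Lengths are in m, angles in rad, forces in N, time in s.
With the tool pointing down it reaches from about 0.25 to 0.775 m from the base axis. Payload 4 kg.
Tool frame: the origin (TCP) lies at the very end of the fingers, on their centre line; the grasp point (between the pads) lies hold_point_z behind it (hold_point_z is the distance from the TCP to the grasp point, in m); z points along the fingers, y is the direction in which the jaws open and shut (so a half turn about z gives the same grasp; the last joint's range is limited). The gripper opens to 94 mm and grips with 3 to 60 N. Pads are 16 mm wide; open, the fingers measure 119 mm over their backs; the gripper's body (75 mm by 177 mm) begins 78 mm behind the grasp point.
Start: joints at [1.047, 0.087, 1.371, -0, 1.684, -0.103], TCP at [0.225, 0.502, 0.206] pointing down, gripper open.
Joint ranges: [-3.1, 3.1], [-0.76, 2.03], [0.27, 2.55], [-1.08, 4.22], [0.17, 2.65], [-2.57, 2.57]. Speed limits (rad/s): [2.79, 2.79, 3.14, 3.14, 3.14, 3.14].

### API

Orientations are given as [roll, pitch, yaw] about the fixed x, y, z axes, in that order (R = Rz(yaw) Ry(pitch) Rx(roll)).
In Python, from bench import * gives the robot as it stands.
- The arm moves only by the tool step_arm, never from a script. Its argument "increments" is text: rows parted by semicolons, each of 6 numbers parted by spaces: the shift along the tool's x, y, z in cm, then the turn, a rotation vector about the tool's x, y, z in rad. A call has 1 to 5 rows; each row shifts and turns the commanded pose from where the row before left it, along the tool's axes as they then stand; what a row does not reach is not made up. A row lasts 1/10 s, in which the tool goes at most 50 mm and 8.59 degrees, less where a joint would pass 70% of its speed; a pose out of reach is approached as far as the arm can. A call is refused whole if a number of a shift passes 5 or a number of a turn 0.15, either way. A call with a gripper value outside its range is refused whole. "claw" is the gripper's target within -1 to 1 (shut at 1, half-way at 0, fully open at -1), set as the call begins (left out, the last holds). The fingers move at their own pace and stop on an object; the grip force is fixed at half the most. Time passes only in rows, so rows that do not move let the fingers close. It gives the time, the measured TCP pose, the force and the opening at its end, in the units of the state.
- get_obs(): the state, without advancing time (a new reading comes with each control period).
- snapshot(name): name is "scene" or "top" or "wrist"; returns the picture (420x560x3 uint8, red, green, blue); there is no depth.
- calibration(name): a dict with "camera_matrix" (3x3 intrinsics, pixels), "eye" and "orientation" of the camera in the world; the wrist camera has in their place "tool_from_camera" (4x4, takes a point from camera to tool coordinates, whose origin is the TCP and whose axes are the flange's). Camera axes: x right, y up, looking along -z (the intrinsics and any distortion apply to the point x, -y, -z); pixel columns grow to the right and rows downward; lengths in m; the calibration is good to about 2 mm. The wrist camera is an equidistant fisheye: a pixel r from the principal point sees the ray r / f radians off the axis. A picture is of the moment at which its call begins: read the wrist's pose just before it. calibration takes no time and is no camera call.
- close_job(): hands the job in, once; it reports no verdict.
The state is a dict: "time": time; "joint_positions": joint angles; "qvel": joint speeds; "joint_torque": joint torques, N m; "tool_pos": TCP position; "ee_rot": TCP orientation; "wrist_force": force on the tool from outside, world axes, zero at the start; "wrist_torque": the same for the moment, N m; "width": finger opening in m.
Only numpy, scipy, OpenCV 4.12 (cv2) and the standard library are available. Lean on these libraries where they do the work, as an engineer would, in place of code of your own. Each camera call takes 0.05 s, during which the arm holds its last target. There are 200 camera calls.

### The job

The white stepped gel cassette lies in the entry of the bench reader's lane, on a springy bed that holds it too high to go in. With closed fingertips, press it hard down on its low rear ledge, and while keeping it pressed slide it along the lane, under the steel bar and its leaf springs, until its front is fully home against the end stop; then let go and leave it clamped there. Do not pick up or pinch the cassette, and leave the other things on and around the reader where they are.

Things in the scene. Friction and masses are not known exactly. Their poses are not given: they have to be found in the camera images.
- reader: the fixed bench reader, 370 x 235 mm; origin on the bench. Its +x (roughly away from the robot) is the slide direction, +y left. The lane runs along y = 0 from x = -165 mm (open entry) to the end stop at +105 mm, 94 mm wide between fixed walls 12 mm thick, 62 mm high. A side shelf 48 mm high lies right of it (to y = -150 mm), an 85 mm high head beyond the stop
- bed (a joint): how far the black sprung bed (the lane's floor) is pressed down, m: 0 = up, its top 40 mm above the bench; 0.010 = hard stop. It stays level, starts to sink under about 6 N, takes about 14 N at 8 mm and springs back up when let go. The cassette must be 5 mm down to pass under the bar; 7 to 9 mm is comfortable
- leaf: two steel leaf springs fixed behind the bar (origin at their root, x = 45 mm and 64 mm high in the reader), slanting 45 mm on and down to tips 44 mm above the bench; the cassette's deck lifts them as it goes under and they press on it with about 5 N when it is home
- bar (a point): near lower edge of the fixed steel bar that crosses the lane, mid-lane, 53 mm above the bench. The bar spans 35 to 45 mm in the reader's x; its top is 69 mm above the bench (75 mm at the screws over the walls)
- end_stop (a point): point on the end stop's face, middle of the lane, 49 mm above the bench; the cassette's front face ends up against it
- cassette: the loose white cassette, 150 (x, along the lane) x 91 mm, 0.22 kg, smooth plastic; origin under its centre, axes as the reader's. Rear 50 mm: ledge 8 mm thick with thin grey ribs; front 100 mm: deck 18 mm thick. The 10 mm high upright step between them (x = -25 mm, facing the robot) can be pushed against while pressing on the ledge. Starts on the bed, front 10 to 45 mm short of the bar
- cassette_step (a point): foot of the step, on the top of the ledge, middle of the width (48 mm above the bench at the start)
- cassette_front (a point): middle of the cassette's front face, 9 mm above its underside
- vial: small capped vial, 26 mm diameter, 45 mm tall, standing on the reader's side shelf (to the right of the lane); origin at its underside
- dropper: small dropper bottle, 28 mm diameter, 55 mm tall, standing on the reader's side shelf; origin at its underside
- beaker: clear beaker, 64 mm wide, 85 mm tall, standing on the bench left of the reader; origin at its underside
- pipette: hand pipette about 230 mm long, 26 mm thick, lying on the bench right of the reader; origin at its underside
- spare_tray: a second, identical cassette, lying on the bench right of the reader; not part of the job; origin at its underside
- reagent: amber reagent bottle, 68 mm diameter, 150 mm tall, standing left of the reader; origin at its underside
- tube_rack: rack of closed tubes, 100 x 170 mm, 102 mm tall, standing left of the reader; origin at its underside
There are look-alikes about, which are no part of the job. What is shaped like the cassette but blue, red or yellow is not meant.

How it is judged:
On the way:
1. the cassette's front edge has been pressed down and passed under the steel bar (x of cassette_front in the frame of reader above 0.05 m and z of cassette_front in the frame of reader below 0.046 m and value of joint bed above 0.003 m), for 0.05 s.
At the end, for the whole second after the job is handed in: the cassette lies flat in the lane, its front within 4 mm of the end stop, held down under the bar with the leaf springs pressing on it (over 1 N), at rest (x of cassette_front in the frame of end_stop above -0.004 m and z of cassette in the frame of reader below 0.0385 m and angle between cassette's own z axis and vertical below 0.06 rad and contact force between leaf and cassette above 1 N and linear speed of cassette below 0.01 m/s); the robot touches nothing.
It fails at once if the cassette is lifted more than 7 mm above where it lay (z of cassette in the frame of reader above 0.047 m).
It fails at once if the cassette is tipped up (more than 0.15 rad) (angle between cassette's own z axis and vertical above 0.15 rad).
It fails at once if another thing is moved more than 25 mm (distance of any of vial, dropper, beaker, pipette, spare_tray, reagent, tube_rack from where it was at the start of the episode above 0.025 m).
It also fails if it takes over 32 s, if anything falls off the work surface, if the arm or the gripper's body presses on something with over 40 N, if the wrist force passes 120 N, or if a joint passes its speed limit or range.

## Working session

There is one attempt and no reset: what is moved stays moved. The work goes in short steps, Python scripts to look and compute and a tool call to move; the robot and the scene stay as the last step left them, time stands still between calls to the robot, and variables do not carry over. Pictures are saved under pics/ and viewed, about 8 in all and at most 12, crops included, and the job is handed in when it is done.

Besides the shell and the picture viewer there is one more tool, called after ">>>" in YAML: its name, and indented under it one key for each argument. step_arm: Moves the arm, as the interface text tells. Its arguments: {"type":"object","properties":{"increments":{"type":"string"},"claw":{"type":"number"}},"required":["increments"]}

```bash
mkdir -p pics; ls; python3 - <<'E'
from bench import *
import cv2
o=get_obs();print({k:np.round(v,3).tolist() if hasattr(v,'__len__') else v for k,v in o.items()} if 'np' in globals() else o)
for n in("scene","top"):
    im=snapshot(n);cv2.imwrite(f"pics/{n}0.png",im[...,::-1]);print(n,calibration(n))
print(calibration("wrist"))
E
```

```text
pics
{'time': 0.0, 'joint_positions': array([ 1.04689344e+00,  8.79360426e-02,  1.37224577e+00, -2.86479186e-06,
        1.68355839e+00, -1.03088311e-01]), 'qvel': array([-0.00026192, -0.00052777,  0.00042757,  0.00059525,  0.00011613,
       -0.00206906]), 'joint_torque': array([-2.00513132e-04, -3.40164185e+01, -3.02432835e+01,  7.15705077e-02,
        3.26584477e-02, -1.50224619e-04]), 'tool_pos': array([0.22440688, 0.5015497 , 0.20431882]), 'ee_rot': array([-3.13945621e+00, -2.18163229e-04,  2.72077753e+00]), 'wrist_force': array([-0.14121075,  0.51303949, -0.96560181]), 'wrist_torque': array([ 0.00109407, -0.01959231,  0.01395398]), 'width': 0.09395901287552726}
scene {'camera_matrix': array([[486.94071136,   0.        , 276.40640093],
       [  0.        , 486.94071136, 211.04433237],
       [  0.        ,   0.        ,   1.        ]]), 'eye': array([ 1.00293136, -0.7402596 ,  0.6959408 ]), 'orientation': array([ 9.68792533e-01, -2.96703945e-04,  5.25804002e-01])}
top {'camera_matrix': array([[464.59244027,   0.        , 277.94184656],
       [  0.        , 464.59244027, 210.70506446],
       [  0.        ,   0.        ,   1.        ]]), 'eye': array([0.36835757, 0.05293723, 1.42197222]), 'orientation': array([ 0.11953278, -0.00156675, -1.56028172])}
{'camera_matrix': array([[325.1922621 ,   0.        , 281.57362923],
       [  0.        , 325.1922621 , 208.74506781],
       [  0.        ,   0.        ,   1.        ]]), 'tool_from_camera': array([[ 6.14087015e-04,  9.61153005e-01,  2.76015441e-01,
         8.14564445e-02],
       [ 9.99999605e-01, -4.12940227e-04, -7.86869139e-04,
        -1.62002124e-03],
       [-6.42323759e-04,  2.76015815e-01, -9.61152879e-01,
        -1.78904474e-01],
       [ 0.00000000e+00,  0.00000000e+00,  0.00000000e+00,
         1.00000000e+00]])}
```

View pics/scene0.png

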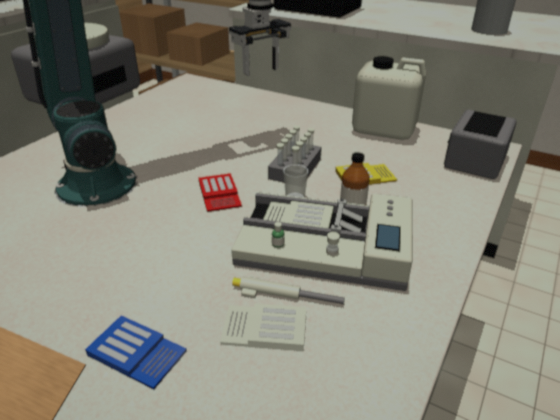

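View pics/top0.png

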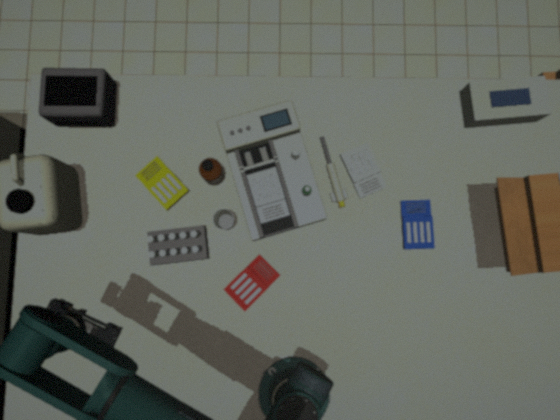

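Top view: white cassette in the reader's lane at about (268,190). The spare, also white, is on the bench at (360,172); blue (418,225), red (253,282) and yellow (162,183) are look-alikes. The one in the lane fits the description, so I'll confirm it in an enlarged crop.

```bash
cat > h.py <<'E'
from bench import *
import numpy as np, cv2
from scipy.spatial.transform import Rotation as R
def ray(n,px):
    c=calibration(n);K=c["camera_matrix"];M=R.from_euler('xyz',c["orientation"]).as_matrix()
    d=np.array([(px[0]-K[0,2])/K[0,0],-(px[1]-K[1,2])/K[1,1],-1]);return c["eye"],M@d
def onz(n,px,z):
    e,d=ray(n,px);return e+d*(z-e[2])/d[2]
def proj(n,P):
    c=calibration(n);K=c["camera_matrix"];M=R.from_euler('xyz',c["orientation"]).as_matrix()
    p=M.T@(np.array(P)-c["eye"]);return K[0,2]-K[0,0]*p[0]/p[2],K[1,2]+K[1,1]*p[1]/p[2]
E
python3 - <<'E'
from h import *
a=cv2.imread("pics/top0.png")[95:245,205:345];cv2.imwrite("pics/c1.png",cv2.resize(a,(560,600),interpolation=cv2.INTER_CUBIC))
E
```

```text
(no output)
```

View pics/c1.png

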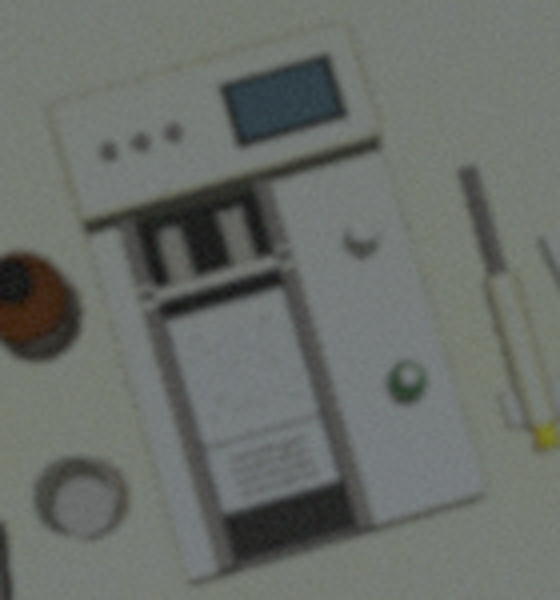

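The crop shows the white cassette in the lane, between the dark bed (290,520) and the bar (215,285). Its step line runs (210,443)-(320,415), its rear edge (222,512)-(342,485), its front edge (165,320)-(285,290). This is the one meant.

```bash
python3 - <<'E'
from h import *
L=dict(step=((210,443),(320,415),.048),rear=((222,512),(342,485),.048),front=((165,320),(285,290),.058),bar=((152,308),(288,268),.069),head=((90,225),(380,142),.085),headfar=((50,103),(350,22),.085))
for k,(a,b,z) in L.items():
    A,B=[onz("top",(205+p[0]/4-.4,95+p[1]/4-.4),z) for p in(a,b)]
    d=B-A;print(k,((A+B)/2)[:2].round(4),"len",np.linalg.norm(d).round(4),"yaw",(np.arctan2(d[1],d[0])+np.pi/2).round(4))
# pixel side edges of the lane walls/reader
for k,(a,b,z) in dict(lside=((90,232),(195,578),.06),rside=((380,150),(480,495),.048)).items():
    A,B=[onz("top",(205+p[0]/4-.4,95+p[1]/4-.4),z) for p in(a,b)];d=A-B;print(k,A,B,np.arctan2(d[1],d[0]))
E
```

```text
step [0.5598 0.0739] len 0.0847 yaw 0.2624
rear [0.5078 0.0607] len 0.0914 yaw 0.2331
front [0.6516 0.1048] len 0.0924 yaw 0.2602
bar [0.6621 0.1083] len 0.1052 yaw 0.3024
head [0.7374 0.0975] len 0.2228 yaw 0.2968
headfar [0.8294 0.1248] len 0.2314 yaw 0.2837
lside [0.70571    0.20673807 0.06      ] [0.44736502 0.12371322 0.06      ] 0.3109470136604114
rside [ 0.77481168 -0.01080008  0.048     ] [ 0.51198522 -0.08643828  0.048     ] 0.28021547649949813
```

>>> step_arm:
  increments: "0 0 0 0 0 -0.142;0 0 0 0 0 -0.142;0 0 0 0 0 -0.142;0 0 0 0 0 -0.142;0 0 0 0 0 -0.142"
  claw: 1

```text
time: 0.6
tool_pos: [0.2245, 0.5017, 0.2048]
ee_rot: [-3.141, -0.001, -2.846]
wrist_force: [-0.8, -0.4, -0.4]
width: 0.0574
```

>>> step_arm:
  increments: "-1.2 -3.6 0 0 0 0;-1.2 -3.6 0 0 0 0;-1.2 -3.6 0 0 0 0;-1.2 -3.6 0 0 0 0;-1.2 -3.6 0 0 0 0"

```text
time: 1.1
tool_pos: [0.3339, 0.3452, 0.205]
ee_rot: [-3.141, -0.001, -2.852]
wrist_force: [0.5, 0.3, -1.0]
width: 0.0173
```

>>> step_arm:
  increments: "-1.2 -3.6 0 0 0 0;-1.2 -3.6 0 0 0 0;-1.2 -3.6 0 0 0 0;-1.2 -3.6 0 0 0 0;-1.2 -3.6 0 0 0 0"

```text
time: 1.6
tool_pos: [0.4428, 0.1897, 0.205]
ee_rot: [3.141, -0.001, -2.852]
wrist_force: [0.4, 0.6, -0.0]
width: 0.0006
```

>>> step_arm:
  increments: "-1.2 -3.6 0 0 0 0;-1.2 -3.6 0 0 0 0;-1.2 -3.6 0 0 0 0;-1.2 -3.6 0 0 0 0;0 0 0 0 0 0"

```text
time: 2.1
tool_pos: [0.5308, 0.0633, 0.2041]
ee_rot: [-3.141, -0.002, -2.858]
wrist_force: [0.2, 0.2, 0.0]
width: 0.0005
```

```bash
cat >> h.py <<'E'
def wray(px,o):
    c=calibration("wrist");K=c["camera_matrix"];T=c["tool_from_camera"]
    v=(np.array(px,float)-K[:2,2])/K[0,0];r=np.hypot(*v);s=np.sin(r)/max(r,1e-9)
    d=np.array([v[0]*s,-v[1]*s,-np.cos(r)]);M=R.from_euler('xyz',o["ee_rot"]).as_matrix()
    return o["tool_pos"]+M@T[:3,3],M@T[:3,:3]@d
def wz(px,z,o):
    e,d=wray(px,o);return e+d*(z-e[2])/d[2]
E
python3 - <<'E'
from h import *
import pickle
o=get_obs();im=snapshot("wrist");pickle.dump(o,open("w1.pkl","wb"));cv2.imwrite("pics/w1.png",im[...,::-1]);print(o["tool_pos"],o["ee_rot"])
cv2.imwrite("pics/w1b.png",cv2.resize(im[...,::-1],(784,588),interpolation=cv2.INTER_CUBIC))
E
```

```text
[0.53084263 0.06326484 0.20407946] [-3.14059546e+00 -1.90133164e-03 -2.85776397e+00]
```

View pics/w1b.png

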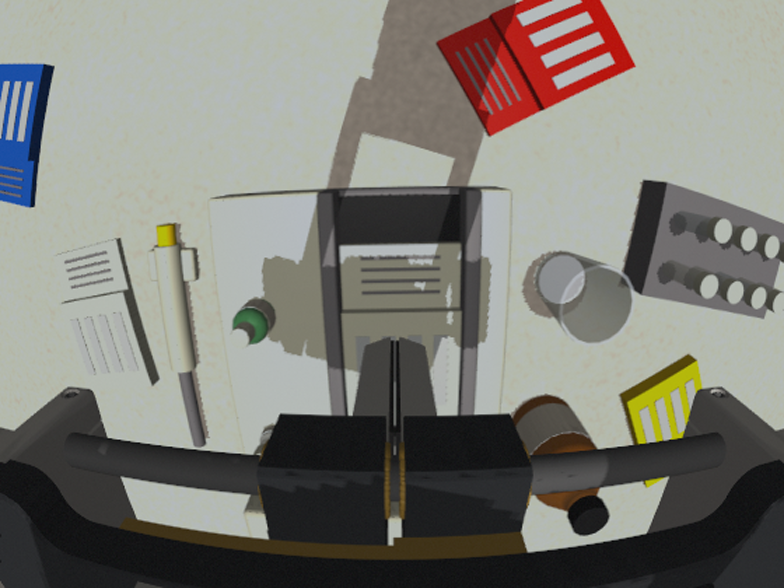

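Wrist view (784 px scale): rear edge (340,245)-(461,243), step line (341,311)-(462,309), reader entry edge (212,197)-(511,189); closed fingertips at (393,340), ahead of the step line in the image.

```bash
python3 - <<'E'
from h import *
import pickle
o=pickle.load(open("w1.pkl","rb"))
def m(a,b,z):
    A,B=[wz((p[0]/1.4,p[1]/1.4),z,o) for p in(a,b)];d=A-B;return ((A+B)/2)[:2].round(4),np.linalg.norm(d).round(4),(np.arctan2(d[1],d[0])).round(3)+np.pi/2
for k,a,b,z in[("rear",(340,245),(461,243),.048),("stepfoot",(341,311),(462,309),.048),("steptop",(341,311),(462,309),.058),("shelfwall",(212,198),(320,193),.048),("wallin entry",(340,190),(461,188),.062)]:print(k,m(a,b,z))
# lane walls, inner top edges z=.062
for k,a,b in[("Rwall",(340,195),(342,330)),("Lwall",(460,193),(464,330))]:
    A,B=[wz((p[0]/1.4,p[1]/1.4),.062,o) for p in(a,b)];d=B-A;print(k,A[:2],B[:2],np.arctan2(d[1],d[0]))
# shelf right edge
for k,a,b,z in[("shelfR",(211,200),(236,400),.048)]:
    A,B=[wz((p[0]/1.4,p[1]/1.4),z,o) for p in(a,b)];d=B-A;print(k,A[:2],B[:2],np.arctan2(d[1],d[0]))
E
```

```text
rear (array([0.5068, 0.0606]), np.float64(0.0908), np.float64(0.30179632679489665))
stepfoot (array([0.5564, 0.0761]), np.float64(0.0943), np.float64(0.30179632679489665))
steptop (array([0.5533, 0.075 ]), np.float64(0.0915), np.float64(0.30179632679489665))
shelfwall (array([ 0.4988, -0.0486]), np.float64(0.0861), np.float64(0.28879632679489653))
wallin entry (array([0.4665, 0.0485]), np.float64(0.0852), np.float64(0.30279632679489654))
Rwall [0.48268632 0.00880027] [0.57997456 0.03589154] 0.2715838026124609
Lwall [0.45741664 0.08959293] [0.55411225 0.12469369] 0.34821117244115773
shelfR [ 0.51274703 -0.09034629] [ 0.67753585 -0.03903943] 0.30183608921271293
```

Lane yaw ≈ 0.297. Rear to step is about 50 mm and the width 91 mm, both as given. The front is about 10 mm short of the bar, and travel to home is about 80 mm. Aligning 11 mm behind the step, then descending.

>>> step_arm:
  increments: "-0.8 0.22 1 0 0 -0.007;-0.7 0.22 1 0 0 -0.007;0 0 3 0 0 0;0 0 3 0 0 0;0 0 3 0 0 0"

```text
time: 2.65
tool_pos: [0.5418, 0.0773, 0.0934]
ee_rot: [3.141, -0.001, -2.835]
wrist_force: [0.5, 0.7, -0.5]
width: 0.0005
```

>>> step_arm:
  increments: "0 0 2 0 0 0;0 0 0.8 0 0 0;0 0 0.5 0 0 0;0 0 0 0 0 0"

```text
time: 3.05
tool_pos: [0.5425, 0.0761, 0.0624]
ee_rot: [3.141, -0.0, -2.837]
wrist_force: [-0.6, 0.7, 0.7]
width: 0.0003
```

```bash
python3 - <<'E'
from h import *
o=get_obs();print(o["tool_pos"],o["ee_rot"],o["wrist_force"]);u=np.array([.956,.293]);print(o["tool_pos"][:2]@u,o["tool_pos"][:2]@[-.293,.956])
im=snapshot("wrist");cv2.imwrite("pics/w2.png",cv2.resize(im[100:300,180:380,::-1],(600,600),interpolation=cv2.INTER_CUBIC))
E
```

```text
[0.54245634 0.07613096 0.0623614 ] [ 3.14139414e+00 -7.55774889e-05 -2.83724418e+00] [-0.64679107  0.69875192  0.73506178]
0.5408946271396345 -0.08615851086807592
```

View pics/w2.png

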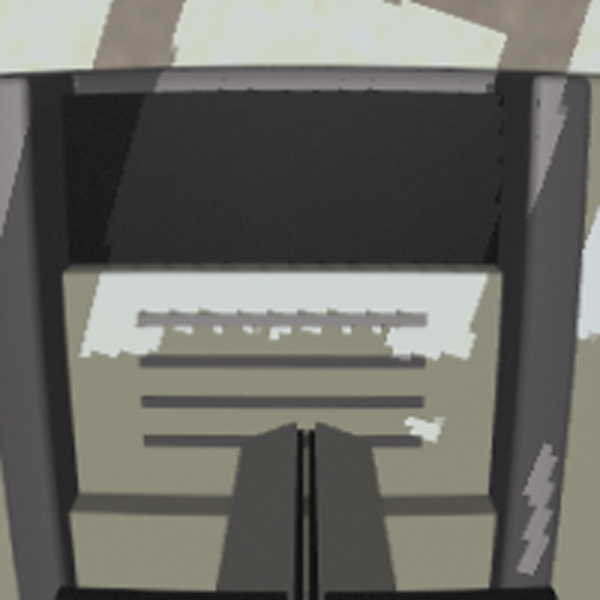

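The view shows the tips over the ledge's last rib, behind the step (crop rows 495-512) but about 4 mm left of mid-ledge (307 against 284 px). I'll correct that and press.

>>> step_arm:
  increments: "0 -0.4 0 0 0 0.006;0 0 0.6 0 0 0;0 0 0.5 0 0 0;0 0 0.3 0 0 0;0 0 0 0 0 0"

```text
time: 3.6
tool_pos: [0.5438, 0.0715, 0.0486]
ee_rot: [3.142, 0.0, -2.845]
wrist_force: [0.2, 0.2, -0.1]
width: 0.0005
```

>>> step_arm:
  increments: "0 0 0.2 0 0 0;0 0 0.2 0 0 0;0 0 0.2 0 0 0;0 0 0.1 0 0 0;0 0 0 0 0 0"

```text
time: 4.1
tool_pos: [0.5451, 0.0716, 0.0441]
ee_rot: [-3.141, 0.004, -2.844]
wrist_force: [-2.0, -0.8, 10.5]
width: 0.0004
```

>>> step_arm:
  increments: "0 0 0.2 0 0 0;0 0 0.2 0 0 0;0 0 0.15 0 0 0;0 0 0 0 0 0;0 0 0 0 0 0"

```text
time: 4.6
tool_pos: [0.546, 0.0716, 0.04]
ee_rot: [-3.14, 0.006, -2.844]
wrist_force: [-3.3, -0.2, 14.3]
width: 0.0005
```

8 mm down at 14.3 N, as given. Now sliding.

>>> step_arm:
  increments: "-0.3 0 0 0 0 0;-0.4 0 0 0 0 0;-0.4 0 0 0 0 0;-0.4 0 0 0 0 0;0 0 0 0 0 0"

```text
time: 5.1
tool_pos: [0.5613, 0.0761, 0.0404]
ee_rot: [-3.139, 0.007, -2.844]
wrist_force: [-1.1, -1.2, 14.3]
width: 0.0004
```

>>> step_arm:
  increments: "-0.4 0 0 0 0 0;-0.4 0 0 0 0 0;-0.4 0 0 0 0 0;0 0 0 0 0 0"

```text
time: 5.5
tool_pos: [0.5727, 0.0796, 0.0404]
ee_rot: [-3.139, 0.007, -2.844]
wrist_force: [-1.6, -0.2, 13.8]
width: 0.0006
```

```bash
python3 - <<'E'
from h import *
o=get_obs();print(o["tool_pos"][:2]@[.956,.293],o["tool_pos"][:2]@[-.293,.956])
im=snapshot("wrist");cv2.imwrite("pics/w3.png",cv2.resize(im[100:300,180:380,::-1],(600,600),interpolation=cv2.INTER_CUBIC))
E
```

```text
0.57087259127074 -0.0917115448958561
```

View pics/w3.png

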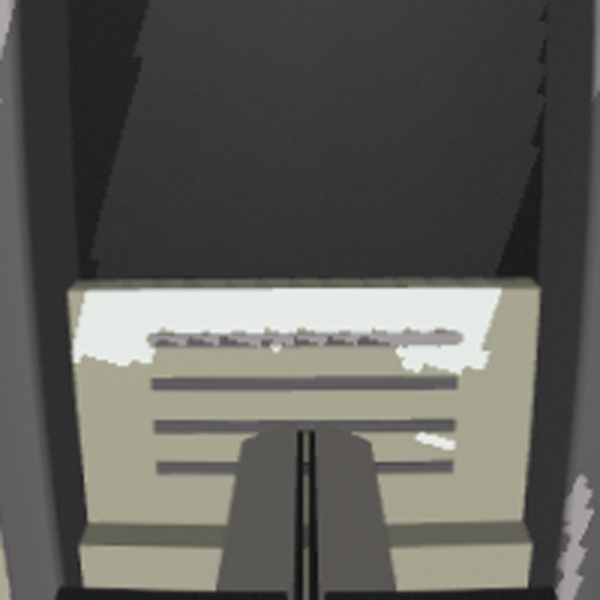

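The cassette follows squarely and stays pressed; its rear edge has moved with the tips. Continuing.

>>> step_arm:
  increments: "-0.4 0 0 0 0 0;-0.4 0 0 0 0 0;-0.4 0 0 0 0 0;-0.4 0 0 0 0 0;-0.4 0 0 0 0 0"

```text
time: 6.05
tool_pos: [0.5912, 0.0853, 0.0404]
ee_rot: [-3.14, 0.006, -2.844]
wrist_force: [-2.1, -0.2, 13.9]
width: 0.0005
```

>>> step_arm:
  increments: "-0.4 0 0 0 0 0;-0.4 0 0 0 0 0;-0.4 0 0 0 0 0;-0.4 0 0 0 0 0;0 0 0 0 0 0"

```text
time: 6.55
tool_pos: [0.6058, 0.09, 0.0395]
ee_rot: [-3.14, 0.004, -2.844]
wrist_force: [-2.4, -1.7, 11.7]
width: 0.0007
```

>>> step_arm:
  increments: "-0.3 0 0 0 0 0;-0.3 0 0 0 0 0;-0.3 0 0 0 0 0;0 0 0 0 0 0"

```text
time: 6.95
tool_pos: [0.6127, 0.0921, 0.0392]
ee_rot: [-3.14, 0.0, -2.844]
wrist_force: [-5.9, -1.4, 13.2]
width: 0.0005
```

>>> step_arm:
  increments: "-0.3 0 0 0 0 0;-0.3 0 0 0 0 0;-0.3 0 0 0 0 0;0 0 0 0 0 0"

```text
time: 7.35
tool_pos: [0.623, 0.0953, 0.0394]
ee_rot: [-3.14, 0.004, -2.844]
wrist_force: [-1.1, -0.7, 10.7]
width: 0.0004
```

>>> step_arm:
  increments: "-0.2 0 0 0 0 0;-0.2 0 0 0 0 0;0 0 0 0 0 0"

```text
time: 7.65
tool_pos: [0.6266, 0.0964, 0.0395]
ee_rot: [-3.14, 0.004, -2.844]
wrist_force: [-2.1, -0.3, 9.7]
width: 0.0005
```

>>> step_arm:
  increments: "-0.2 0 0 0 0 0;-0.2 0 0 0 0 0;0 0 0 0 0 0"

```text
time: 7.95
tool_pos: [0.6277, 0.0967, 0.0387]
ee_rot: [-3.14, -0.003, -2.844]
wrist_force: [-7.5, -3.0, 12.3]
width: 0.0005
```

>>> step_arm:
  increments: "-0.2 0 0 0 0 0;-0.2 0 0 0 0 0;0 0 0 0 0 0"

```text
time: 8.25
tool_pos: [0.6278, 0.0967, 0.0382]
ee_rot: [-3.141, -0.012, -2.844]
wrist_force: [-16.5, -5.1, 17.7]
width: 0.0001
```

Position stalls while the push rises to 17 N, so it is home at the stop. Relieving most of the push, then lifting straight up.

>>> step_arm:
  increments: "0.2 0 0 0 0 0;0.2 0 0 0 0 0;0 0 0 0 0 0"

```text
time: 8.55
tool_pos: [0.6277, 0.0967, 0.0385]
ee_rot: [-3.14, -0.002, -2.845]
wrist_force: [-6.4, -2.4, 11.8]
width: 0.0002
```

>>> step_arm:
  increments: "0 0 -0.4 0 0 0;0 0 -0.4 0 0 0;0 0 -0.4 0 0 0;0 0 -0.4 0 0 0;0 0 -0.5 0 0 0"

```text
time: 9.05
tool_pos: [0.6287, 0.0979, 0.0563]
ee_rot: [3.141, -0.0, -2.844]
wrist_force: [-0.8, -0.6, 0.1]
width: 0.0004
```

>>> step_arm:
  increments: "0 0 -1.5 0 0 0;0 0 -3 0 0 0;0 0 -3 0 0 0;0 0 -3 0 0 0;0 0 0 0 0 0"

```text
time: 9.55
tool_pos: [0.6328, 0.0981, 0.1702]
ee_rot: [-3.139, 0.014, -2.844]
wrist_force: [0.4, 0.1, 1.2]
width: 0.0006
```

```bash
python3 - <<'E'
from h import *
o=get_obs();print(o["time"],o["tool_pos"],o["wrist_force"])
t=snapshot("top");s=snapshot("scene");w=snapshot("wrist")
a=cv2.resize(w[90:290,180:380,::-1],(400,400),interpolation=cv2.INTER_CUBIC)
b=cv2.resize(s[185:285,225:425,::-1],(800,400),interpolation=cv2.INTER_CUBIC)[:, :400*1]
b=cv2.resize(s[175:275,290:390,::-1],(400,400),interpolation=cv2.INTER_CUBIC)
cv2.imwrite("pics/f.png",np.hstack([a,b]));cv2.imwrite("pics/top1.png",t[...,::-1]);cv2.imwrite("pics/w4.png",w[...,::-1]);import pickle;pickle.dump(o,open("w4.pkl","wb"))
E
```

```text
9.55 [0.63276969 0.09814766 0.17020178] [0.44360065 0.10903078 1.2295035 ]
```

View pics/f.png

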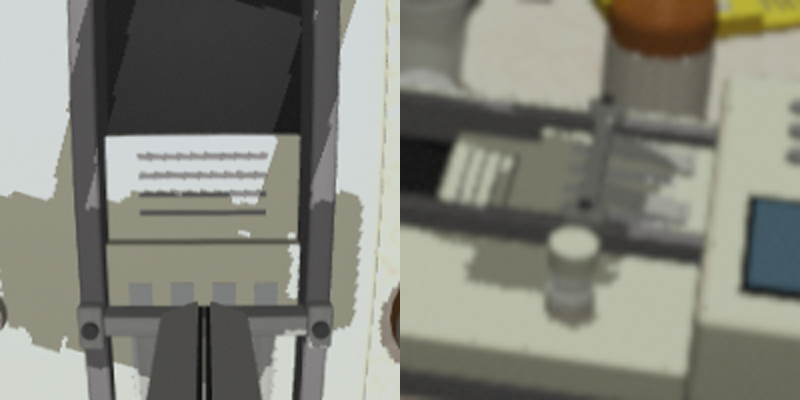

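Left (wrist): the cassette is past the bar, square in the lane, with its rear edge at row 134, step at row 241 and bar at about row 308. Right (scene): the leaf springs lie on the deck, with no dark gap visible before the head. I'll check distances.

```bash
python3 - <<'E'
from h import *
import pickle
o=pickle.load(open("w4.pkl","rb"));u=np.array([.956,.293])
f=lambda x,y:(180+x/2-.25,90+y/2-.25)
for k,y,zs in[("rear",134,(.043,)),("step",241,(.043,.053)),("bar",308,(.069,)),("screws",330,(.075,))]:
    print(k,[round(float(np.mean([wz(f(x,y),z,o)[:2]@u for x in(107,298)])),4) for z in zs])
print([wz(f(*p),.075,o)[:2]@u for p in((90,331),(320,329))])
E
python3 - <<'E'
import cv2
a=cv2.imread("pics/top1.png")[95:245,205:345];b=cv2.imread("pics/w4.png")
a=cv2.resize(a,(560,600),interpolation=cv2.INTER_CUBIC);cv2.imwrite("pics/t1.png",cv2.convertScaleAbs(a,alpha=1.6))
E
```

```text
rear [0.5898]
step [0.6429, 0.6398]
bar [0.6677]
screws [0.6763]
[np.float64(0.6770423313322901), np.float64(0.6758516524318867)]
```

>>> step_arm:
  increments: "2 0 -2 0 0 0;4 0 0 0 0 0;4 0 0 0 0 0;4 0 0 0 0 0;4 0 0 0 0 0"

```text
time: 10.2
tool_pos: [0.4543, 0.0447, 0.1796]
ee_rot: [3.14, -0.004, -2.844]
wrist_force: [-0.4, -0.3, 0.6]
width: 0.0006
```

>>> step_arm:
  increments: "4 0 0 0 0 0;4 0 0 0 0 0;0 0 0 0 0 0"

```text
time: 10.5
tool_pos: [0.3761, 0.0211, 0.1801]
ee_rot: [3.141, -0.003, -2.846]
wrist_force: [-0.3, -0.8, 0.5]
width: 0.0005
```

```bash
python3 - <<'E'
from h import *
o=get_obs();t=snapshot("top")
print(o["tool_pos"]);a=cv2.resize(t[95:245,205:345,::-1],(560,600),interpolation=cv2.INTER_CUBIC)
cv2.imwrite("pics/t2.png",cv2.convertScaleAbs(a,alpha=1.6))
E
```

```text
[0.3761264  0.02105007 0.18007255]
```

View pics/t2.png

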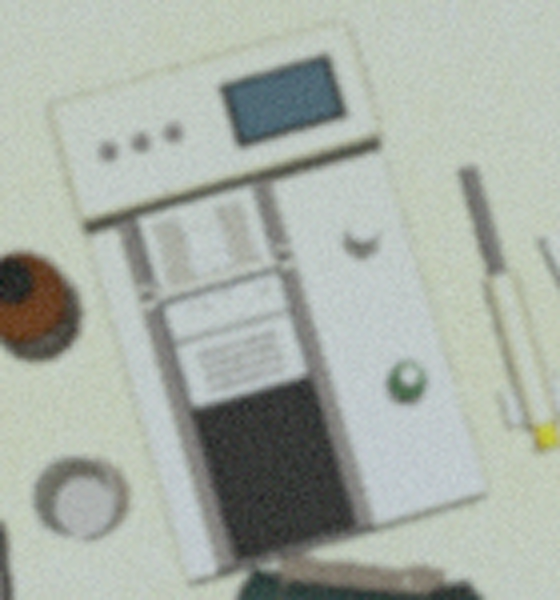

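```bash
python3 - <<'E'
from h import *
u=np.array([.956,.293])
g=lambda p,z:onz("top",(205+p[0]/4-.4,95+p[1]/4-.4),z)[:2]@u
print("rear",(g((195,408),.043)+g((312,380),.043))/2,"head",(g((90,225),.085)+g((380,142),.085))/2)
close_job()
E
```

```text
rear 0.5854131494212718 head 0.7334896165080249
the job is handed in; nothing more can be done
```

I pressed the white cassette down on its rear ledge with closed fingertips and slid it under the bar to the end stop. Then I let go, moved the arm clear and handed the job in at about 10.6 s. The hand-in reports no verdict.

**Press:** the bed was down 8 mm at about 14 N.

**Home:** the tips stopped at x = 0.628 m while the sideways push rose to about 17 N.

**Last position checks:**

| Check | Measured | If home |
|---|---|---|
| Wrist view: rear edge to near face of bar | 78–81 mm | 80 mm |
| Top view: rear edge to head face | 148 mm | 150 mm |

The views differ by 4 mm on the rear edge (0.590 m wrist, 0.585 m top). That is as large as the 4 mm tolerance, so I relied on the stall at the stop as the firmer evidence.

**Clamping:** the last pictures show the cassette square in the lane with the leaf springs over its deck. I did not measure the leaf force or the cassette's final height directly.

**Other objects:** those in the last top view (reagent, beaker, vial, dropper, pipette) sit where they did in the first picture. I did not re-check the tube rack or most of the spare tray afterwards, but the arm stayed well above them. The robot was touching nothing at the end.

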